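# Slide the spice tin through to its tile

## Robot

A 6-joint arm with a two-finger parallel gripper is mounted at the origin on the work surface. World frame = base frame: x ahead of the robot, y to its left, z up, the work surface at z = 0. Lengths are in m, angles in rad, forces in N, time in s.
With the tool pointing down it reaches from about 0.25 to 0.775 m from the base axis. Payload 8.9 kg.
Tool frame: the origin (TCP) lies midway between the tips of the shut fingers; the grasp point (between the pads) lies 19 mm behind it; z points along the fingers, y is the line along which they close (so a half turn about z gives the same grasp; the last joint's range is limited). The gripper opens to 85 mm and grips with 20 to 120 N. Pads are 22 mm wide; open, the fingers measure 114 mm over their backs; the gripper's body (76 mm by 85 mm) begins 54 mm behind the grasp point. The pads swing forward as they close: fully open they stand 13 mm farther back than shut.
Start: joints at [-1.379, 0.291, -0.153, 1.127, 0, 1.431], TCP at [0.171, -0.497, 0.198] pointing down, gripper open.
Joint ranges: [-2.52, 2.52], [-0.91, 1.74], [-1.3, 1.37], [-1.96, 2.02], [-1.52, 1.47], [-3.14, 3.14]. Speed limits (rad/s): [2.22, 2.22, 2.79, 3.14, 3.14, 3.14].

## Interface

Orientations are given as a rotation vector (axis times angle).
In Python, from station import bot, snapshot, camera_params, job_done gives the robot as it stands.
- The arm moves only by the tool carry_out, never from a script. Its argument "series" is a list of rows, each an object with "translation": the shift along the tool's x, y, z in mm, a list of three; "turn": the turn, a rotation vector about the tool's x, y, z in degrees, a list of three; "grip": the opening in per cent of the stroke, from 0 (shut) to 100 (fully open). In form: [{"translation": [dx, dy, dz], "turn": [wx, wy, wz], "grip": grip}, ...]. A call has 1 to 5 rows; each row is the pose to reach, as a shift and turn from the pose commanded when the call began, along the tool's axes at that moment; what a row does not reach only later rows make up. A row lasts 1/10 s, in which the tool goes at most 50 mm and 8.59 degrees, less where a joint would pass 70% of its speed; a pose out of reach is approached as far as the arm can. A call with a gripper value outside its range is refused whole. The fingers move at their own pace and stop on an object; the grip force is fixed at half the most. Time passes only in rows, so rows that repeat a pose let the fingers close. It gives the time, the measured TCP pose, the force, the opening and the grip force at its end, in the units of the state.
- bot.sense(): the state, without advancing time (a new reading comes with each control period).
- snapshot(name): name is "scene" or "top"; returns the picture (480x640x3 uint8, blue, green, red); there is no depth.
- camera_params(name): a dict with "intrinsics" (3x3 intrinsics, pixels), "pose" (4x4, takes a point from camera to world coordinates). Camera axes: x right, y down, z forward; pixel columns grow to the right and rows downward; lengths in m; the calibration is good to about 2 mm. A picture is of the moment at which its call begins. camera_params takes no time and is no camera call.
- job_done(): hands the job in; it is judged then, once.
The state is a dict: "time_s": time; "joint_positions": joint angles; "dq": joint speeds; "joint_torque": joint torques, N m; "tcp_pos": TCP position; "ee_rot": TCP orientation; "force": force on the tool from outside, world axes, zero at the start; "wrist_torque": the same for the moment, N m; "opening": finger opening in m; "finger_force": force on a finger pad.
Only numpy, scipy, OpenCV 4.12 (cv2) and the standard library are available. Lean on these libraries where they do the work, as an engineer would, in place of code of your own. Each camera call takes 0.05 s, during which the arm holds its last target. There are 200 camera calls.

## Task

Push the flat yellow spice tin along the counter, through the narrow gap between the turquoise spice rack and the low white kerb, until it lies wholly on the white tile on the other side, roughly lengthwise in line with the tile. Only push it: keep it flat on the counter and never pick it up. Leave the jar, the tea strainer and the saucepan lid where they are.

Things in the scene. Friction and masses are not known exactly. Their poses are not given: they have to be found in the camera images.
- tin: Flat yellow metal spice tin, loose, closed, a box 96 mm long (its x axis), 64 mm wide (its y axis) and 40 mm high, about 0.25 kg. Origin at the centre of its underside. It starts on the side of the gap away from the tile, set somewhat off the gap's centre line and askew.
- kerb: Low white masonry kerb, blue strip on top, fixed, 45 mm high. Origin NOT in the kerb but on the counter (height 0) at the middle of the gap; x axis along the gap (the tin's way), y across it to the rack. Kerb: x -45 to 45, y -76 to -36 mm, half-round ends, radius 20 mm. The gap is 72 mm wide (y -36 to 36 mm; the tin has 4 mm to spare each side), open at both ends.
- rack: Turquoise rack of three tiers set as steps, fixed. Origin on the counter, middle of its face at the gap; axes as the kerb's. Fills x -50 to 50 mm. Lowest tier (y 0 to 62 mm) is bare, 39 mm high with lips, corners at the gap rounded 12 mm; next (64 to 126) 70 mm, last (128 to 190) 105 mm high, both with fixed 60 mm pots. Its middle may stand 15 mm further along the gap than the kerb's.
- tile: White glazed tile set flush in the counter (no step), 160 mm long (its x axis), 140 mm wide (its y axis). Origin at its centre. It lies beyond the gap as seen from the tin, at either end of the gap.
- jar: Empty glass jar with a red twist cap, loose, 66 mm across, 80 mm high. Origin at the centre of its underside. Leave alone.
- strainer: Small steel tea strainer, loose, bowl 72 mm across and 30 mm high, with a thin handle reaching 103 mm from the bowl's centre along its x axis. Origin under the bowl's centre. Leave alone.
- panlid: Aluminium saucepan lid, loose, 132 mm across, 39 mm high with its black knob. Origin at the centre of its underside. Leave alone.
Mind the look-alikes: they are no part of the job. Of the things that look like the kerb, take the one that is nearest to the robot's base at the start. Of the things shaped like the tin, the yellow one is meant.

How it is judged:
On the way:
1. the tin is in the gap between rack and kerb (x of tin in the frame of kerb between -0.035 and 0.035 m and y of tin in the frame of kerb between -0.012 and 0.012 m and height (world z) of tin below 0.006 m), for 0.1 s.
At the end, for the whole second after the job is handed in: The tin rests flat and still on the tile beyond the gap: its centre within 34 mm of the tile's centre lengthwise and 40 mm across, its length within 0.35 rad of the tile's (x of tin in the frame of tile between -0.034 and 0.034 m and y of tin in the frame of tile between -0.04 and 0.04 m and angle between the x axis of tin and the x axis of tile, either way round below 0.35 rad and height (world z) of tin below 0.005 m and angle between tin's own z axis and vertical below 0.08 rad and linear speed of tin below 0.01 m/s); the robot touches nothing.
It fails at once if the tin is lifted off the counter or tipped (height (world z) of tin above 0.008 m or angle between tin's own z axis and vertical above 0.17 rad).
It fails at once if the jar is moved more than 20 mm (distance of jar from where it was at the start of the episode above 0.02 m).
It fails at once if the tea strainer is moved more than 20 mm (distance of strainer from where it was at the start of the episode above 0.02 m).
It fails at once if the saucepan lid is moved more than 20 mm (distance of panlid from where it was at the start of the episode above 0.02 m).
It also fails if it takes over 64 s, if anything falls off the work surface, if the arm or the gripper's body presses on something with over 40 N, if the wrist force passes 120 N, or if a joint passes its speed limit or range.

## Working session

There is one attempt and no reset: what is moved stays moved. The work goes in short steps, Python scripts to look and compute and a tool call to move; the robot and the scene stay as the last step left them, time stands still between calls to the robot, and variables do not carry over. Pictures are saved under pics/ and viewed, at most 10 in all, crops included, and the job is handed in when it is done.

Besides the shell and the picture viewer there is one more tool, called after "Call:" as name(argument=value, ...) on one line, values as JSON. carry_out: Moves the arm, as the interface text tells. Its arguments: {"type":"object","properties":{"series":{"type":"array"}},"required":["series"]}

```bash
mkdir -p pics
python3 - <<'E'
from station import *
import cv2,numpy as np
for n in("scene","top"):
    cv2.imwrite(f"pics/{n}0.png",snapshot(n)); p=camera_params(n); print(n,np.round(p["intrinsics"],1).tolist(),np.round(p["pose"],3).tolist())
print(bot.sense())
E
```

```text
scene [[549.8, 0.0, 330.1], [0.0, 549.8, 237.3], [0.0, 0.0, 1.0]] [[0.562, 0.622, -0.546, 1.256], [0.827, -0.434, 0.357, -0.376], [-0.015, -0.652, -0.758, 0.872], [0.0, 0.0, 0.0, 1.0]]
top [[480.9, 0.0, 316.4], [0.0, 480.9, 237.7], [0.0, 0.0, 1.0]] [[-0.017, -0.988, 0.152, 0.517], [-1.0, 0.017, -0.001, 0.019], [-0.002, -0.152, -0.988, 0.814], [0.0, 0.0, 0.0, 1.0]]
{'time_s': 0.1, 'joint_positions': array([-1.37928956e+00,  2.91197967e-01, -1.54024355e-01,  1.12670316e+00,
        3.84088732e-05,  1.43147605e+00]), 'dq': array([-8.69000324e-05, -6.46848576e-04,  2.39497418e-03, -2.74307703e-04,
        2.26344642e-04,  7.36221201e-04]), 'joint_torque': array([ 8.14350569e-04, -5.37979603e+01,  3.31917286e+01,  9.35323478e-03,
       -8.36647087e-05, -1.09739443e-05]), 'tcp_pos': array([ 0.17046036, -0.49611858,  0.19761314]), 'ee_rot': array([-3.09759666e+00, -5.17109284e-01, -1.40312729e-05]), 'force': array([-0.0110734 ,  0.16436903,  0.29340602]), 'wrist_torque': array([-0.01680687, -0.03055426,  0.02983256]), 'finger_force': 0.0, 'opening': 0.08574711061891303}
```

View pics/scene0.png

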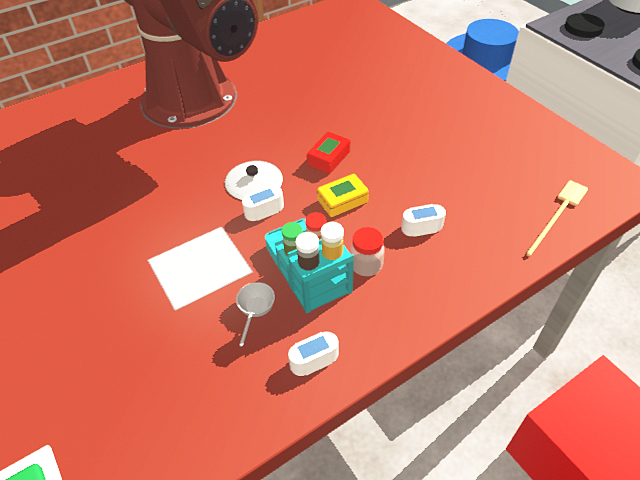

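View pics/top0.png

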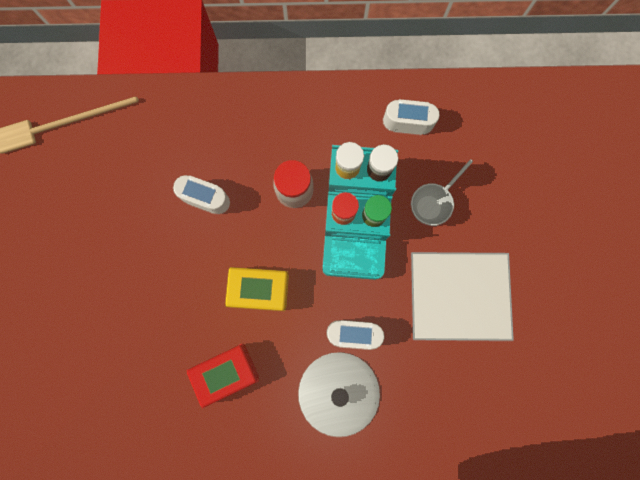

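The top view shows the yellow tin at (257,289), the gap at about (355,305) between the rack's low tier (355,255) and the near kerb (355,335), and the tile at (462,296). The lid is at (340,394). The push therefore goes along roughly world -y.

```bash
cat > h.py <<'E'
from station import *
import cv2,numpy as np
def cast(n,uv,z):
    p=camera_params(n);K=np.array(p["intrinsics"]);T=np.array(p["pose"])
    uv=np.atleast_2d(uv).astype(float)
    d=(T[:3,:3]@np.linalg.inv(K)@np.c_[uv,np.ones(len(uv))].T).T
    return (T[:3,3]+d*((z-T[2,3])/d[:,2])[:,None])[:,:2]
def blobs(im,lo,hi,amin=60):
    m=cv2.inRange(cv2.cvtColor(im,cv2.COLOR_BGR2HSV),lo,hi)
    m=cv2.morphologyEx(m,cv2.MORPH_CLOSE,np.ones((3,3)))
    c,_=cv2.findContours(m,cv2.RETR_EXTERNAL,cv2.CHAIN_APPROX_NONE)
    return [x[:,0] for x in c if cv2.contourArea(x)>amin]
def rect(xy):  # centre, (long,short) mm, angle of long axis deg
    (c,s,a)=cv2.minAreaRect((xy*1000).astype(np.float32)); 
    if s[0]<s[1]: s=s[::-1]; a+=90
    return np.round(c,1),np.round(s,1),round((a+90)%180-90,1)
COL=dict(yellow=((22,150,90),(35,255,255)),green=((45,60,30),(80,255,160)),blue=((100,60,60),(125,255,255)),turq=((82,100,60),(97,255,255)),white=((0,0,170),(179,50,255)))
def report(n,im,which):
    for k,z in which:
        for b in blobs(im,*COL[k]): 
            print(n,k,b.mean(0).round(),*rect(cast(n,b,z)))
E
python3 - <<'E'
from h import *
for n in("top","scene"):
    report(n,cv2.imread(f"pics/{n}0.png"),[("yellow",.04),("green",.04),("blue",.045),("white",.0),("turq",.039)])
E
```

```text
top yellow [256. 289.] [555.4 116.7] [93.5 62.2] 85.0
top green [221. 376.] [419.7 171.4] [47.6 31.1] -65.7
top green [256. 288.] [555.4 116.7] [46.8 30.3] 84.9
top green [376. 210.] [681.8 -82.6] [49.7 44.7] -18.7
top blue [355. 335.] [480.1 -40.2] [47.7 23.4] 84.5
top blue [198. 191.] [715.3 210.6] [47.7 23.4] 69.4
top blue [413. 112.] [ 846.9 -147.5] [48.  23.9] 82.9
top white [337. 395.] [384.2  -9.4] [128.9 120.8] -1.0
top white [355. 334.] [478.5 -43.1] [93.7 42.6] 84.4
top white [461. 296.] [ 539.4 -223.5] [162.3 140.3] 89.0
top white [446. 196.] [ 714.3 -207.9] [34.4 28.3] -9.4
top white [199. 192.] [724.9 222.1] [92.5 47. ] 68.7
top white [383. 158.] [ 781.6 -102.1] [47.7 47.4] 89.0
top white [349. 155.] [788.1 -42.6] [47.6 47.5] 89.0
top white [409. 114.] [ 864.9 -152.7] [99.7 52.7] -84.4
top white [321.  63.] [961.3   5.1] [43.9 29.5] -64.4
top white [79. 58.] [981.2 446.7] [71.5 60.5] 89.0
top white [576.  36.] [1003.7 -462. ] [60.6 13.8] 88.9
top white [501.  50.] [ 981.6 -322.6] [208.1  62.2] -89.5
top white [618.  47.] [ 981.9 -538.2] [81.7 61.7] -88.8
top turq [358. 2
[... 587 characters left out ...]
113.3] -90.0
scene white [251. 311.] [ 700.3 -181.3] [134.5  71.4] -24.3
scene white [547. 379.] [1120.5  230.5] [695.7 168. ] -81.2
scene white [307. 242.] [611.  -13.2] [57.4 47.9] -33.4
scene white [199. 268.] [ 539.1 -223.2] [165.9 145.8] 88.5
scene white [628. 235.] [977.5 545.2] [92.3 16.4] 89.7
scene white [332. 232.] [617.4  46.6] [56.2 46.7] -34.9
scene white [423. 220.] [700.4 228.1] [108.3  80.5] 68.4
scene white [559. 210.] [853.1 464.8] [250.5  41.1] -74.0
scene white [257. 189.] [409.1 -13.1] [186.8 131.7] -2.7
scene white [631.   5.] [ 361.5 1389.8] [84.3 54.3] -54.2
scene white [529.  57.] [384.5 944.7] [942.6 392.3] 0.1
scene turq [310. 265.] [681.3 -39.2] [209.3 139. ] -5.6
```

```bash
python3 -c "
import cv2
a=cv2.imread('pics/top0.png')[220:370,210:410];cv2.imwrite('pics/c1.png',cv2.resize(a,None,fx=4,fy=4,interpolation=cv2.INTER_CUBIC))"
```

```text
(no output)
```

View pics/c1.png

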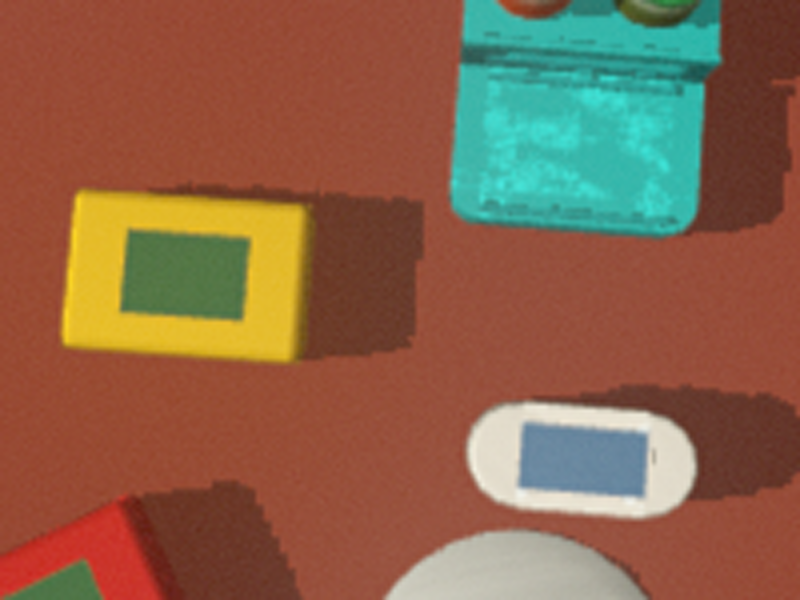

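The crop confirms the tin is almost parallel to the gap: 84.9° against about 84.4°. It sits about 4 mm towards the rack. I'll push with two partly opened fingers on the rear face for stability, and drift about 4 mm sideways on the way.

```bash
cat >> h.py <<'E'
from scipy.spatial.transform import Rotation as Rt
A=np.radians(84.4); U=-np.array([np.cos(A),np.sin(A)]); V=np.array([-U[1],U[0]]); O=np.array([479.7,-40.3])+56*V
def gap(xy): r=np.asarray(xy)-O; return np.round([r@U,r@V],1)
def world(g): return O+g[0]*U+g[1]*V
def go(g,z,flip=False,yaw=0):  # gap-frame mm -> tool shift/turn ; yaw deg about world z
    s=bot.sense();R=Rt.from_rotvec(s["ee_rot"]);p=np.array(s["tcp_pos"])*1000
    x=np.r_[-U if flip else U,0];zz=np.array([0,0,-1.]);Rd=Rt.from_euler('z',yaw,degrees=True)*Rt.from_matrix(np.c_[x,np.cross(zz,x),zz])
    d=np.r_[world(g),z]-p
    print("t",s["time_s"],"at gap",gap(p[:2]),"z",p[2].round(1),"F",s["force"].round(1),"shift",R.inv().apply(d).round(1),"turn",(R.inv()*Rd).as_rotvec(degrees=True).round(1))
def tin(n):
    im=snapshot(n)
    for k in("yellow","green"):
        for b in blobs(im,*COL[k],amin=30):
            c,s,a=rect(cast(n,b,.04)); print(n,k,"gap",gap(c),s,round((a-84.4+90)%180-90,1))
    return im
E
python3 - <<'E'
from h import *
print("rack front corners",gap(cast("top",[[352.5,278.3]],.039)[0]*1000), "edges",gap(cast("top",[[323,262]],.039)[0]*1000),gap(cast("top",[[385,262]],.039)[0]*1000))
print("tin",gap([555.4,116.5]),"tile",gap([539.3,-223.4]),"jar",gap(cast("top",[[292,179]],.08)[0]*1000))
go((-250,4),200);go((-250,4),200,True)
E
```

```text
rack front corners [-10.2  32.5] edges [-59.6  55. ] [40.4 63. ]
tin [-163.4    4. ] tile [176.4  21.2] jar [-118.6  177.6]
t 0.1 at gap [ 483.8 -319.3] z 197.6 F [-0.   0.2  0.3] shift [ 599.  -533.1   -1.7] turn [-1.000e-01  1.000e-01  1.146e+02]
t 0.1 at gap [ 483.8 -319.3] z 197.6 F [-0.   0.2  0.3] shift [ 599.  -533.1   -1.7] turn [ -0.1  -0.  -65.4]
```

Call:
carry_out(series=[{"translation": [33, -30, 0], "turn": [0, 0, -8], "grip": 35}, {"translation": [66, -60, 0], "turn": [0, 0, -16], "grip": 35}, {"translation": [99, -90, 0], "turn": [0, 0, -24], "grip": 35}, {"translation": [132, -120, 0], "turn": [0, 0, -32], "grip": 35}, {"translation": [166, -150, 0], "turn": [0, 0, -40], "grip": 35}])

```text
time_s: 0.6
tcp_pos: [0.2791, -0.299, 0.1979]
ee_rot: [-2.731, -1.553, -0.0]
force: [1.1, 0.3, 0.7]
opening: 0.0295
finger_force: 0.0
```

```bash
python3 -c "
from h import *
go((-250,4),200,True)"
```

```text
t 0.6 at gap [ 277.1 -230.4] z 197.9 F [1.1 0.3 0.7] shift [576.7 -11.9  -2. ] turn [ -0.   -0.  -25.2]
```

Call:
carry_out(series=[{"translation": [48, -1, 0], "turn": [0, 0, -5], "grip": 35}, {"translation": [96, -2, 0], "turn": [0, 0, -10], "grip": 35}, {"translation": [144, -3, 0], "turn": [0, 0, -15], "grip": 35}, {"translation": [192, -4, 0], "turn": [0, 0, -20], "grip": 35}, {"translation": [240, -5, 0], "turn": [0, 0, -25], "grip": 35}])

```text
time_s: 1.1
tcp_pos: [0.3988, -0.0906, 0.1981]
ee_rot: [2.332, 2.105, 0.0]
force: [1.2, -1.7, -0.3]
opening: 0.03
finger_force: 0.0
```

```bash
python3 -c "
from h import *
go((-255,4),200,True)"
```

```text
t 1.1 at gap [  58.  -131.6] z 198.1 F [ 1.2 -1.7 -0.3] shift [313.6 134.2  -1.9] turn [ 0.   0.  -0.2]
```

Call:
carry_out(series=[{"translation": [44, 19, 0], "turn": [0, 0, 0], "grip": 35}, {"translation": [88, 38, 0], "turn": [0, 0, 0], "grip": 35}, {"translation": [132, 57, 0], "turn": [0, 0, 0], "grip": 35}, {"translation": [176, 76, 0], "turn": [0, 0, 0], "grip": 35}, {"translation": [220, 95, 0], "turn": [0, 0, 0], "grip": 35}])

```text
time_s: 1.6
tcp_pos: [0.5164, 0.1183, 0.1978]
ee_rot: [-2.335, -2.101, 0.001]
force: [0.8, -1.0, -0.2]
opening: 0.0299
finger_force: 0.0
```

Call:
carry_out(series=[{"translation": [47, 20, 0], "turn": [0, 0, 0], "grip": 35}, {"translation": [94, 39, 0], "turn": [0, 0, 0], "grip": 35}, {"translation": [94, 39, 40], "turn": [0, 0, 0], "grip": 35}, {"translation": [94, 39, 80], "turn": [0, 0, 0], "grip": 35}, {"translation": [94, 39, 110], "turn": [0, 0, 0], "grip": 35}])

```text
time_s: 2.1
tcp_pos: [0.5634, 0.2059, 0.0853]
ee_rot: [-2.334, -2.102, 0.004]
force: [0.4, 0.5, 0.2]
opening: 0.03
finger_force: 0.0
```

```bash
python3 -c "
from h import *
cv2.imwrite('pics/s1.png',tin('scene'))
go((-255,4),10,True)"
```

```text
scene yellow gap [-162.9   11.9] [94.2 73. ] 0.0
scene green gap [ 0.2 75.9] [26.  23.9] -25.3
scene green gap [-163.2    3.8] [46.1 29.6] 0.5
scene green gap [-203.2 -139.2] [32.7 25.8] 33.6
t 2.15 at gap [-252.     0.6] z 80.9 F [-1.8 -1.2 -4.1] shift [ 3.2  4.  70.9] turn [-0.5  0.2 -0.4]
```

View pics/s1.png

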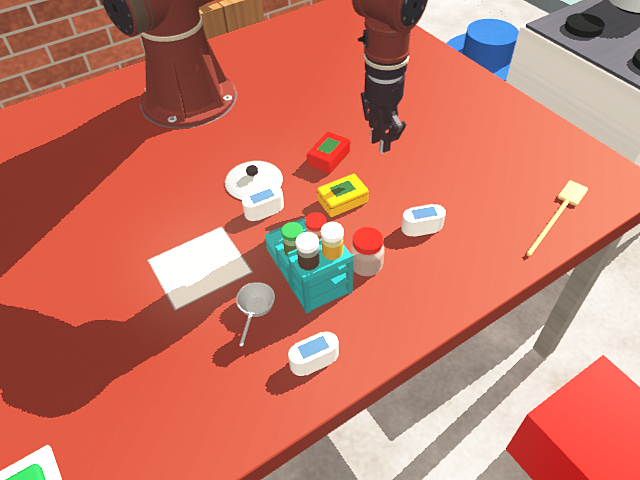

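The fingers at (385,145) stand behind the tin at (343,193), clear of everything. I'll go down and then push.

Call:
carry_out(series=[{"translation": [2, 4, 25], "turn": [0, 0, 0], "grip": 35}, {"translation": [2, 4, 50], "turn": [0, 0, 0], "grip": 35}, {"translation": [2, 4, 69], "turn": [0, 0, 0], "grip": 35}, {"translation": [-10, 4, 69], "turn": [0, 0, 0], "grip": 35}, {"translation": [-20, 4, 69], "turn": [0, 0, 0], "grip": 35}])

```text
time_s: 2.65
tcp_pos: [0.5665, 0.1843, 0.0198]
ee_rot: [2.335, 2.101, -0.001]
force: [0.4, -0.5, 1.0]
opening: 0.03
finger_force: 0.0
```

```bash
python3 -c "
from h import *
tin('scene')
go((-222,4),10,True)"
```

```text
scene yellow gap [-162.6    8. ] [94.7 64.3] 0.8
scene green gap [-163.     3.8] [46.4 29.6] 0.5
scene green gap [-203.7 -137.1] [36.3 23.7] 17.0
t 2.7 at gap [-230.7    9. ] z 20.3 F [ 0.3 -1.5  0.4] shift [-8.7 -4.9 10.3] turn [ 0.   0.  -0.5]
```

Call:
carry_out(series=[{"translation": [0, -5, 8], "turn": [0, 0, 0], "grip": 35}, {"translation": [-10, -5, 8], "turn": [0, 0, 0], "grip": 35}, {"translation": [-18, -6, 8], "turn": [0, 0, 0], "grip": 35}, {"translation": [-27, -7, 8], "turn": [0, 0, 0], "grip": 35}, {"translation": [-36, -8, 8], "turn": [0, 0, 0], "grip": 35}])

```text
time_s: 3.2
tcp_pos: [0.5547, 0.1495, 0.0114]
ee_rot: [2.335, 2.101, 0.0]
force: [0.1, 0.7, -1.1]
opening: 0.0297
finger_force: 0.0
```

```bash
python3 -c "
from h import *
tin('scene');tin('top')
go((-170,0),12,True)"
```

```text
scene yellow gap [-162.2   11.9] [95.8 72.8] -0.2
scene green gap [ 0.2 75.9] [26.  23.9] -25.3
scene green gap [-163.4    4.5] [45.7 31.1] 0.5
scene green gap [-212.5 -134.6] [32.8 28. ] 43.7
top yellow gap [-152.2    3.1] [73.3 62.3] -0.8
top green gap [-204.7 -136.6] [47.8 31. ] 30.7
top green gap [-160.2    4.4] [39.9 30.9] 0.7
top green gap [ 28.4 132.1] [37.2 17. ] 17.6
t 3.3 at gap [-195.7   -0. ] z 11.2 F [-0.6  0.1  0.8] shift [-25.7   0.2  -0.8] turn [-0.   0.  -0.5]
```

```bash
python3 -c "
from h import *
a=snapshot('scene')[110:260,250:450];b=snapshot('top')[200:350,200:400]
cv2.imwrite('pics/s2.png',cv2.resize(np.hstack([a,b]),None,fx=2,fy=2,interpolation=cv2.INTER_CUBIC)); tin('scene');print(bot.sense())"
```

```text
scene yellow gap [-162.5   11.9] [95.3 72.8] -0.2
scene green gap [ 1.4 74.8] [29.6 13.3] -46.0
scene green gap [-163.4    4.5] [45.7 31.1] 0.5
scene green gap [-203.1 -135.8] [33.8 24.4] 12.5
{'time_s': 3.45, 'joint_positions': array([ 1.37327627e-01,  5.49690334e-01, -2.82549219e-01,  7.38310253e-01,
        1.91571190e-04,  1.81391926e+00]), 'dq': array([ 0.00884455,  0.00247562,  0.00016485,  0.00101982, -0.0009725 ,
        0.0008172 ]), 'joint_torque': array([-4.40549813e-01, -6.44835520e+01,  2.67971760e+01,  2.04632222e-02,
       -2.30220391e-02, -1.28374391e-02]), 'tcp_pos': array([0.55491685, 0.15035003, 0.01121226]), 'ee_rot': array([-2.33577323e+00, -2.10086632e+00, -4.89357217e-04]), 'force': array([ 0.01304471,  0.64444827, -0.2415539 ]), 'wrist_torque': array([ 0.01393867, -0.01949392,  0.03496781]), 'finger_force': 0.0, 'opening': 0.03017605987437114}
```

View pics/s2.png

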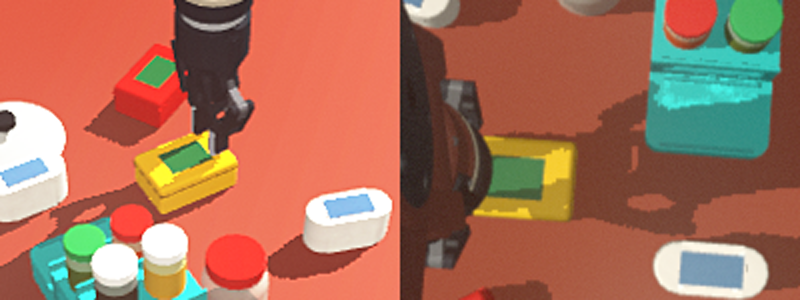

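```bash
cat >> h.py <<'E'
def proj(n,P):
    p=camera_params(n);T=np.linalg.inv(np.array(p["pose"]));q=np.array(p["intrinsics"])@(T[:3,:3]@P+T[:3,3]);return q[:2]/q[2]
E
python3 -c "
from h import *
a=snapshot('scene');t=bot.sense()['tcp_pos']
c=cv2.resize(a[130:230,290:420],None,fx=6,fy=6,interpolation=cv2.INTER_CUBIC)
def mk(P,col): u=proj('scene',P); cv2.circle(c,tuple(int(x) for x in (u-[290,130])*6+2),4,col,-1); print(u)
v=np.r_[V,0]
mk(t,(255,0,0));mk(t+v*.015+[0,0,.01],(255,0,255));mk(t-v*.015+[0,0,.01],(0,255,255))
for x in(-211,-115):
  for y in(-28,36): mk(np.r_[world((x,y))/1000,.04],(255,255,255))
cv2.imwrite('pics/s3.png',c)"
```

```text
[354.63040698 191.11942196]
[358.16322719 192.0446083 ]
[351.32090151 183.77946355]
[353.83046008 171.91634413]
[368.77822349 189.50751508]
[315.56146508 186.74265233]
[329.66013772 205.24993181]
```

View pics/s3.png

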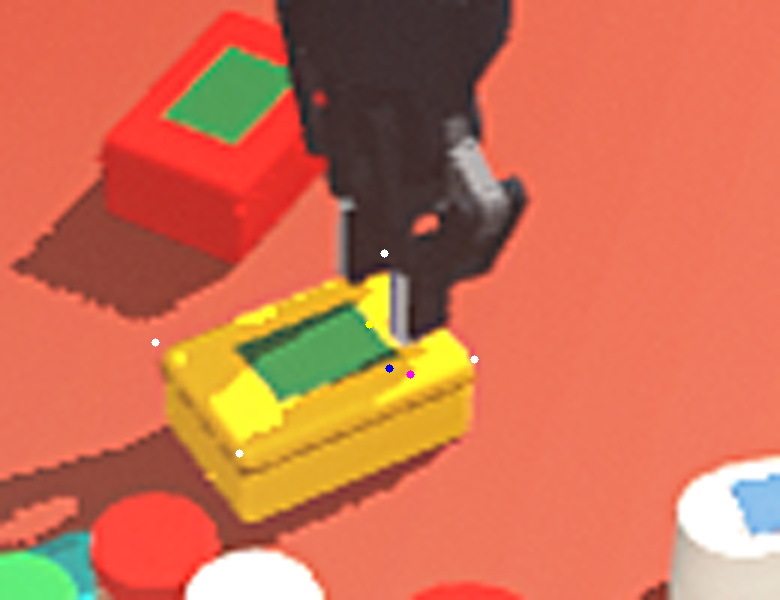

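```bash
python3 -c "
from h import *
for px in ([356.5,186.5],[363,184]):
  print([ (z,gap(cast('scene',[px],z/1000)[0]*1000).tolist()) for z in (0,11,20,30,40,50)])
t=bot.sense();print(gap(t['tcp_pos'][:2]*1000))
p=snapshot('top');m=blobs(p,*COL['yellow'])
for b in m: g=np.array([gap(q*1000) for q in cast('top',b,.04)]);print(g.min(0),g.max(0))
m=blobs(cv2.imread('pics/top0.png'),*COL['yellow'])
for b in m: g=np.array([gap(q*1000) for q in cast('top',b,.04)]);print(g.min(0),g.max(0))
"
```

```text
[(0, [-214.4, -20.3]), (11, [-208.4, -10.6]), (20, [-203.5, -2.7]), (30, [-198.1, 6.2]), (40, [-192.7, 15.0]), (50, [-187.2, 23.8])]
[(0, [-231.4, -20.1]), (11, [-225.2, -10.4]), (20, [-220.2, -2.4]), (30, [-214.5, 6.4]), (40, [-208.9, 15.2]), (50, [-203.3, 24.0])]
[-197.2    0.2]
[-192.3  -27.3] [-116.4   35. ]
[-210.5  -27.5] [-117.1   35.3]
```

```bash
python3 -c "
from h import *
P=np.array([.5634,.2059,.0853]);v=np.r_[V,0]
c=cv2.resize(cv2.imread('pics/s1.png')[60:200,310:450],None,fx=4,fy=4,interpolation=cv2.INTER_CUBIC)
def mk(im,o,k,n,P,col): u=proj(n,P); cv2.circle(im,tuple(int(x) for x in (u-o)*k+2),3,col,-1)
for s in(-.015,0,.015):
  for dz in (0,.015,.03): mk(c,[310,60],4,'scene',P+v*s+[0,0,dz],(255,int(dz*8000),255))
cv2.imwrite('pics/s4.png',c)"
```

```text
(no output)
```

View pics/s4.png

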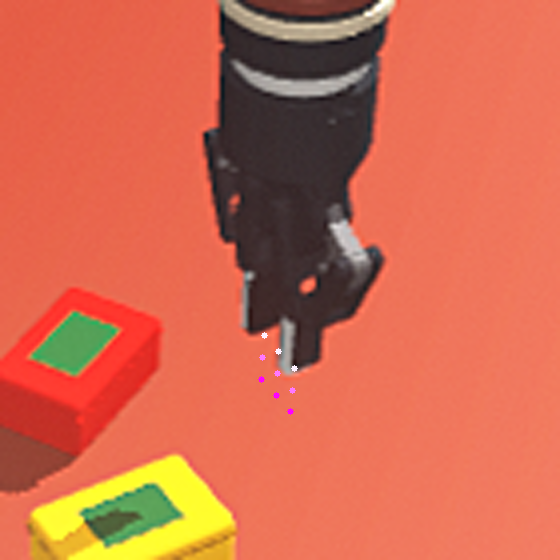

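The overlay shows the fingertips sitting about 28–30 mm higher than the reported TCP, and right now they hover just over the tin's top. The tin itself hasn't moved. I'll back off behind the tin and go lower while watching the force.

Call:
carry_out(series=[{"translation": [0, 0, -10], "turn": [0, 0, 0], "grip": 35}, {"translation": [25, 2, -10], "turn": [0, 0, 0], "grip": 35}, {"translation": [50, 4, -10], "turn": [0, 0, 0], "grip": 35}, {"translation": [50, 4, 0], "turn": [0, 0, 0], "grip": 35}, {"translation": [50, 4, 0], "turn": [0, 0, 0], "grip": 35}])

```text
time_s: 4.05
tcp_pos: [0.5631, 0.1998, 0.0103]
ee_rot: [-2.334, -2.102, 0.002]
force: [-0.4, -0.5, 0.6]
opening: 0.0297
finger_force: 0.0
```

Call:
carry_out(series=[{"translation": [0, 0, 4], "turn": [0, 0, 0], "grip": 35}, {"translation": [0, 0, 8], "turn": [0, 0, 0], "grip": 35}, {"translation": [0, 0, 8], "turn": [0, 0, 0], "grip": 35}, {"translation": [0, 0, 8], "turn": [0, 0, 0], "grip": 35}])

```text
time_s: 4.45
tcp_pos: [0.5639, 0.1992, 0.0031]
ee_rot: [-2.336, -2.1, 0.0]
force: [0.2, -0.1, 0.5]
opening: 0.0297
finger_force: 0.0
```

```bash
python3 -c "
from h import *
go((-250,4),-15,True)
a=tin('scene');c=cv2.resize(a[100:230,290:430],None,fx=4,fy=4,interpolation=cv2.INTER_CUBIC)
t=bot.sense()['tcp_pos']
b=snapshot('top');d=cv2.resize(b[200:330,190:250],None,fx=4,fy=4,interpolation=cv2.INTER_CUBIC)
for dz in(0,.03):
  for s in (-.015,.015):
    P=t+np.r_[V*s,dz]
    cv2.circle(c,tuple(int(x) for x in (proj('scene',P)-[290,100])*4+2),3,(255,0,255),-1)
    cv2.circle(d,tuple(int(x) for x in (proj('top',P)-[190,200])*4+2),3,(255,0,255),-1)
cv2.imwrite('pics/s5.png',np.hstack([c,d]))"
```

```text
t 4.45 at gap [-246.5    4.5] z 3.1 F [ 0.2 -0.1  0.5] shift [ 3.5 -0.5 18.1] turn [-0.   0.  -0.5]
scene yellow gap [-162.1    8. ] [95.6 62.9] -0.2
scene green gap [ 1.4 74.8] [29.6 13.3] -46.0
scene green gap [-163.    4.] [46.4 30. ] 0.5
scene green gap [-205.3 -139.2] [35.2 18.5] 20.0
```

View pics/s5.png

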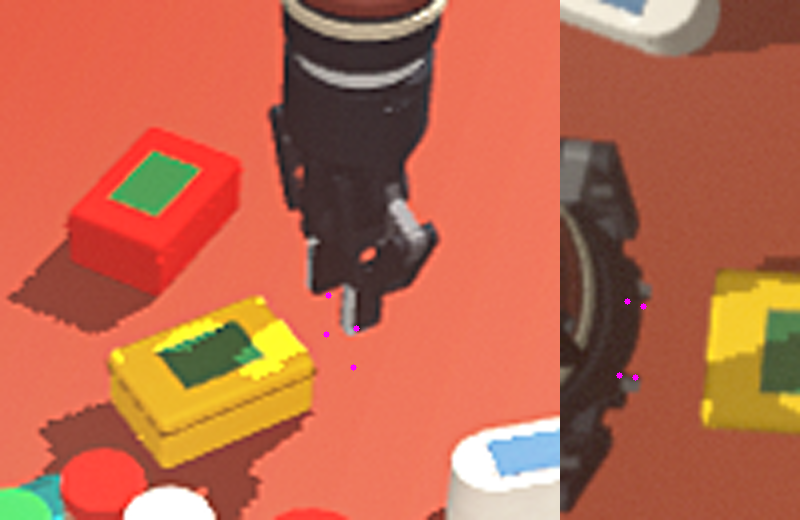

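Call:
carry_out(series=[{"translation": [2, 0, 5], "turn": [0, 0, 0], "grip": 35}, {"translation": [2, 0, 10], "turn": [0, 0, 0], "grip": 35}, {"translation": [2, 0, 14], "turn": [0, 0, 0], "grip": 35}, {"translation": [2, 0, 17], "turn": [0, 0, 0], "grip": 35}, {"translation": [2, 0, 17], "turn": [0, 0, 0], "grip": 35}])

```text
time_s: 5.05
tcp_pos: [0.5638, 0.2015, -0.0145]
ee_rot: [-2.335, -2.101, 0.001]
force: [0.5, -0.4, 0.6]
opening: 0.0294
finger_force: 0.0
```

Call:
carry_out(series=[{"translation": [-6, 0, 0], "turn": [0, 0, 0], "grip": 35}, {"translation": [-12, 0, 0], "turn": [0, 0, 0], "grip": 35}, {"translation": [-18, 0, 0], "turn": [0, 0, 0], "grip": 35}, {"translation": [-24, 0, 0], "turn": [0, 0, 0], "grip": 35}, {"translation": [-30, -1, 0], "turn": [0, 0, 0], "grip": 35}])

```text
time_s: 5.55
tcp_pos: [0.5603, 0.1715, -0.0137]
ee_rot: [2.336, 2.101, 0.001]
force: [0.5, 1.3, -0.5]
opening: 0.0297
finger_force: 0.8
```

```bash
python3 -c "
from h import *
go((-190,2),-15,True)
tin('scene');tin('top')"
```

```text
t 5.55 at gap [-218.6    3.6] z -13.7 F [ 0.5  1.3 -0.5] shift [-28.6  -1.4   1.3] turn [ 0.  -0.  -0.5]
scene yellow gap [-158.9    6.9] [94.3 63.9] 1.3
scene green gap [ 0.2 75.9] [26.  23.9] -25.3
scene green gap [-159.     2.5] [46.9 30.6] -0.6
top yellow gap [-158.     2.1] [93.6 61.3] 0.0
top green gap [-204.8 -136.4] [47.6 31.1] 29.9
top green gap [-158.9    2.8] [46.8 30.4] -1.0
top green gap [ 26.  132.3] [39.8 19.2] 11.8
```

Contact is confirmed: force is 1.3 N and the tin now tracks the fingers at a 60 mm offset. I'll keep pushing.

Call:
carry_out(series=[{"translation": [-8, -0.6, 0], "turn": [0, 0, -0.5], "grip": 35}, {"translation": [-16, -1.2, 0], "turn": [0, 0, -0.5], "grip": 35}, {"translation": [-24, -1.8, 0], "turn": [0, 0, -0.5], "grip": 35}, {"translation": [-32, -2.4, 0], "turn": [0, 0, -0.5], "grip": 35}, {"translation": [-40, -3, 0], "turn": [0, 0, -0.5], "grip": 35}])

```text
time_s: 6.15
tcp_pos: [0.5529, 0.1318, -0.0137]
ee_rot: [2.326, 2.111, 0.001]
force: [-0.2, 2.8, 2.0]
opening: 0.0298
finger_force: 1.6
```

```bash
python3 -c "
from h import *
go((-150,0),-15,True)
tin('scene');tin('top')"
```

```text
t 6.15 at gap [-178.4    0. ] z -13.7 F [-0.2  2.8  2. ] shift [-28.4  -0.1   1.2] turn [ 0.  -0.   0.1]
scene yellow gap [-118.4    5.6] [94.9 67.2] 0.8
scene green gap [ 1.4 74.8] [29.6 13.3] -46.0
scene green gap [-119.6   -0.5] [47.9 29.9] 0.6
top yellow gap [-116.7   -1.1] [90.7 61. ] 0.2
top green gap [-118.3   -0.3] [46.8 30.7] 0.2
top green gap [ 27.3 132.2] [38.4 18.1] 14.6
```

Call:
carry_out(series=[{"translation": [-9, 0, 0], "turn": [0, 0, 0], "grip": 35}, {"translation": [-18, 0, 0], "turn": [0, 0, 0], "grip": 35}, {"translation": [-27, 0, 0], "turn": [0, 0, 0], "grip": 35}, {"translation": [-36, 0, 0], "turn": [0, 0, 0], "grip": 35}, {"translation": [-45, 0, 0], "turn": [0, 0, 0], "grip": 35}])

```text
time_s: 6.75
tcp_pos: [0.5483, 0.0867, -0.0139]
ee_rot: [-2.326, -2.111, 0.0]
force: [0.1, 1.8, 0.8]
opening: 0.0297
finger_force: 1.1
```

```bash
python3 -c "
from h import *
go((-100,0),-15,True)
tin('scene');tin('top')"
```

```text
t 6.75 at gap [-1.331e+02 -1.000e-01] z -13.9 F [0.1 1.8 0.8] shift [-33.1   0.1   1.1] turn [-0.  0.  0.]
scene yellow gap [-73.5   5.2] [94.  67.3] 0.8
scene green gap [ 0.2 75.9] [26.  23.9] -25.3
scene green gap [-73.9  -0.6] [46.7 31.2] -1.1
top yellow gap [-58.6  -0.5] [64.9 60.8] -0.3
top green gap [-69.6  -0.2] [41.2 31.3] 0.3
top green gap [ 26.  132.3] [39.8 19.2] 11.8
```

Centred and straight at the entrance, so on through the gap.

Call:
carry_out(series=[{"translation": [-9, 0, 0], "turn": [0, 0, 0], "grip": 35}, {"translation": [-18, 0, 0], "turn": [0, 0, 0], "grip": 35}, {"translation": [-27, 0, 0], "turn": [0, 0, 0], "grip": 35}, {"translation": [-36, 0, 0], "turn": [0, 0, 0], "grip": 35}, {"translation": [-45, 0, 0], "turn": [0, 0, 0], "grip": 35}])

```text
time_s: 7.35
tcp_pos: [0.544, 0.042, -0.0139]
ee_rot: [-2.326, -2.111, 0.0]
force: [-0.6, 2.1, -0.6]
opening: 0.0298
finger_force: 0.7
```

```bash
python3 -c "
from h import *
go((-60,0),-15,True)
tin('scene');tin('top')"
```

```text
t 7.35 at gap [-88.2  -0. ] z -13.9 F [-0.6  2.1 -0.6] shift [-28.2   0.    1.1] turn [-0.  0.  0.]
scene yellow gap [-28.8   5.8] [93.8 68.6] -0.5
scene green gap [-29.2  -0.5] [48.  30.6] -0.4
top yellow gap [16.  0.] [60.3  8. ] -86.3
top yellow gap [-43.2 207.3] [21.9  9.3] -28.9
```

Call:
carry_out(series=[{"translation": [-7, 0, 0], "turn": [0, 0, 0], "grip": 35}, {"translation": [-14, 0, 0], "turn": [0, 0, 0], "grip": 35}, {"translation": [-21, 0, 0], "turn": [0, 0, 0], "grip": 35}, {"translation": [-28, 0, 0], "turn": [0, 0, 0], "grip": 35}, {"translation": [-35, 0, 0], "turn": [0, 0, 0], "grip": 35}])

```text
time_s: 7.95
tcp_pos: [0.5407, 0.0075, -0.0139]
ee_rot: [-2.326, -2.111, -0.0]
force: [-0.6, 1.6, 0.4]
opening: 0.0295
finger_force: 1.1
```

Call:
carry_out(series=[{"translation": [-9, 0, 0], "turn": [0, 0, 0], "grip": 35}, {"translation": [-18, 0, 0], "turn": [0, 0, 0], "grip": 35}, {"translation": [-27, 0, 0], "turn": [0, 0, 0], "grip": 35}, {"translation": [-36, 0, 0], "turn": [0, 0, 0], "grip": 35}, {"translation": [-45, 0, 0], "turn": [0, 0, 0], "grip": 35}])

```text
time_s: 8.45
tcp_pos: [0.5363, -0.0376, -0.0139]
ee_rot: [-2.326, -2.111, -0.0]
force: [-0.3, 2.7, 1.5]
opening: 0.0301
finger_force: 1.3
```

```bash
python3 -c "
from h import *
go((60,0),-15,True)
tin('scene');tin('top')"
```

```text
t 8.45 at gap [-8.2  0.1] z -13.9 F [-0.3  2.7  1.5] shift [-68.2  -0.2   1.1] turn [ 0. -0.  0.]
scene yellow gap [51.1  6.5] [94.7 69.8] 1.9
scene green gap [50.8 -0.5] [48.  30.9] -0.1
top green gap [-204.9 -136.4] [47.3 31.1] 29.7
```

Call:
carry_out(series=[{"translation": [-9, 0, 0], "turn": [0, 0, 0], "grip": 35}, {"translation": [-18, 0, 0], "turn": [0, 0, 0], "grip": 35}, {"translation": [-27, 0, 0], "turn": [0, 0, 0], "grip": 35}, {"translation": [-36, 0, 0], "turn": [0, 0, 0], "grip": 35}, {"translation": [-45, 0, 0], "turn": [0, 0, 0], "grip": 35}])

```text
time_s: 9.05
tcp_pos: [0.5319, -0.0824, -0.0139]
ee_rot: [-2.326, -2.111, 0.0]
force: [0.7, 2.2, -0.1]
opening: 0.03
finger_force: 1.0
```

Call:
carry_out(series=[{"translation": [-9, 1, 0], "turn": [0, 0, 0], "grip": 35}, {"translation": [-18, 2, 0], "turn": [0, 0, 0], "grip": 35}, {"translation": [-27, 3, 0], "turn": [0, 0, 0], "grip": 35}, {"translation": [-36, 4, 0], "turn": [0, 0, 0], "grip": 35}, {"translation": [-45, 5, 0], "turn": [0, 0, 0], "grip": 35}])

```text
time_s: 9.55
tcp_pos: [0.5327, -0.1276, -0.0139]
ee_rot: [-2.326, -2.111, 0.0]
force: [0.3, 1.6, -0.2]
opening: 0.0301
finger_force: 0.9
```

```bash
python3 -c "
from h import *
go((116,8),-15,True)
tin('scene');tin('top')"
```

```text
t 9.55 at gap [81.7  5.3] z -13.9 F [ 0.3  1.6 -0.2] shift [-34.3   2.7   1.1] turn [-0.   0.   0.1]
scene yellow gap [140.3   9.4] [93.8 65.5] 0.4
scene green gap [141.3   5. ] [47.2 31.2] 0.6
top green gap [-204.8 -136.4] [47.5 31.1] 29.9
top green gap [ 20.2 134.4] [45.8 29.6] -4.4
```

Another 34 mm to go, slowing at the end; then back off and lift.

Call:
carry_out(series=[{"translation": [-9, 1, 0], "turn": [0, 0, 0], "grip": 35}, {"translation": [-18, 2, 0], "turn": [0, 0, 0], "grip": 35}, {"translation": [-26, 3, 0], "turn": [0, 0, 0], "grip": 35}, {"translation": [-31, 3.5, 0], "turn": [0, 0, 0], "grip": 35}, {"translation": [-34, 4, 0], "turn": [0, 0, 0], "grip": 35}])

```text
time_s: 10.15
tcp_pos: [0.5333, -0.1616, -0.0139]
ee_rot: [-2.327, -2.111, -0.0]
force: [0.7, 3.2, 1.1]
opening: 0.03
finger_force: 1.2
```

Call:
carry_out(series=[{"translation": [0, 0, 0], "turn": [0, 0, 0], "grip": 35}, {"translation": [10, 0, 0], "turn": [0, 0, 0], "grip": 35}, {"translation": [20, 0, 0], "turn": [0, 0, 0], "grip": 35}, {"translation": [20, 0, -30], "turn": [0, 0, 0], "grip": 35}, {"translation": [20, 0, -70], "turn": [0, 0, 0], "grip": 35}])

```text
time_s: 10.65
tcp_pos: [0.5336, -0.139, 0.0552]
ee_rot: [-2.322, -2.11, 0.003]
force: [1.1, -0.7, 1.0]
opening: 0.0296
finger_force: 0.0
```

Call:
carry_out(series=[{"translation": [0, 0, -40], "turn": [0, 0, 0], "grip": 35}, {"translation": [0, -40, -70], "turn": [0, 0, 0], "grip": 35}, {"translation": [0, -85, -80], "turn": [0, 0, 0], "grip": 35}, {"translation": [0, -130, -80], "turn": [0, 0, 0], "grip": 35}, {"translation": [0, -130, -80], "turn": [0, 0, 0], "grip": 35}])

```text
time_s: 11.15
tcp_pos: [0.4, -0.1257, 0.1357]
ee_rot: [-2.323, -2.109, 0.003]
force: [0.3, -0.9, 0.4]
opening: 0.0301
finger_force: 0.0
```

```bash
python3 -c "
from h import *
a=np.radians(88.8);X=-np.array([np.cos(a),np.sin(a)]);Y=np.array([-X[1],X[0]])
for n in('top','scene'):
  im=snapshot(n)
  for k in('yellow','green'):
    for b in blobs(im,*COL[k],amin=30):
      c,s,an=rect(cast(n,b,.04));r=c-np.array([539.3,-223.4]);print(n,k,'tile',(r@X).round(1),(r@Y).round(1),s,an)
  cv2.imwrite(f'pics/e_{n}.png',im)
s=bot.sense();print(s['tcp_pos'],s['force'],abs(s['dq']).max())"
```

```text
top yellow tile -7.3 -11.7 [100.9  61.5] 84.5
top green tile -392.2 -127.8 [47.6 31.1] -65.7
top green tile -2.3 -11.7 [47.1 31.3] 84.5
top green tile -145.8 137.0 [55.7 43. ] -46.1
scene yellow tile -0.6 0.7 [92.1 83.7] 84.1
scene green tile -171.5 68.0 [26.  23.9] 59.1
scene green tile -392.4 -129.9 [35.1 25.6] -67.6
[ 0.40556409 -0.1278723   0.13653006] [-0.33528385  0.17416489  0.26981107] 0.05256944901255402
```

View pics/e_top.png

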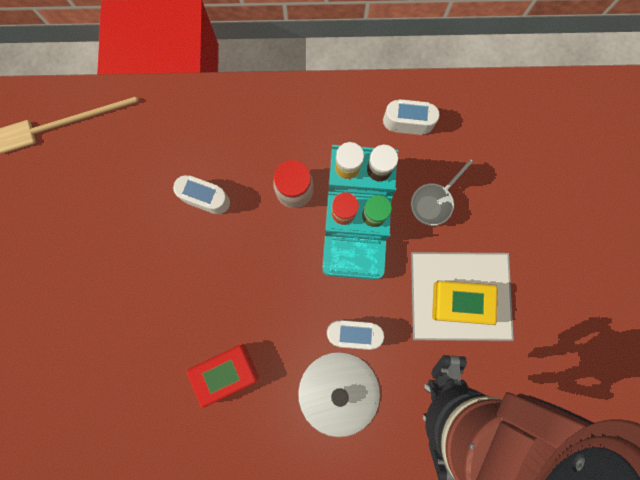

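The tin at (467,302) lies wholly on the tile: -2 mm lengthwise, -12 mm across and 4° askew. The jar, strainer and lid haven't moved, and the arm is clear.

```bash
python3 -c "
from station import *
print(job_done())"
```

```text
the job is handed in; nothing more can be done
None
```

I pushed the tin through the gap and it lies flat on the tile, about 2 mm off centre lengthwise, 12 mm off across and 4° askew; nothing else moved, and the job is handed in (its verdict wasn't returned).

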